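Find the battery case that rattles and present it

TASK

One of the three sealed battery cases in the tray has a part loose inside. Lift them one at a time and shake or rock them lengthwise until you find the one that rattles, putting each quiet case back upright in the pocket it came from. Finish while still gripping the rattling case, held level and still about a hand's breadth above the middle of the round inspection pad, and do not disturb the other things on the bench.

Things in the scene. Friction and masses are not known exactly. Their poses are not given: they have to be found in the camera images.
- tray: Fixed tray, 150 x 330 mm (its x, y). Origin: centre of its underside, on the table; z up. Three pockets in a row along its y, at y = -120, 0, +120 mm, each 120 mm (x) by 65 mm (y) inside, floor 5 mm and rim top 15 mm above the table. Each holds one sealed case at the start, centred, its length along the tray's x. Case poses are not reported: take them from the pockets or from images.
- pocket_1 (a point): Centre of the floor of the pocket at tray y = -120 mm, axes as the tray's. The three cases look alike: rigid black plastic boxes with a grey screwed lid, 110 mm long, 54 wide, 66 high, 370 to 550 g in all, smooth straight sides; grip across the 54 mm width from above, 30 N is enough. Any one of the three can be the one that rattles; weight does not tell.
- pocket_2 (a point): Centre of the floor of the middle pocket, axes as the tray's. In the rattling case a 150 g part slides up to 25 mm either way from the middle, along the case's length only. It starts within 7 mm of the middle, slides when the case is tipped end down by over 6 degrees (freely at 20 or more) or jerked lengthwise, knocks at the ends, and stays put while the case is level and still.
- pocket_3 (a point): Centre of the floor of the pocket at tray y = +120 mm, axes as the tray's. Sensing: rock one end of the case down 25 degrees for half a second and level it, then the other end: the static moment on the tool about the case's width axis differs by about 0.07 N m between the two levellings in the rattling case; in a quiet case, by less than 0.02.
- pad: Fixed round inspection pad, black rubber 100 mm across on a steel rim 108 mm across, 8 mm high, beyond the tray on the far side. Origin: centre of its underside, on the table.
- screwdriver: Bystander: loose screwdriver lying on the table to the left. Origin: underside near the middle.
- cell_block: Bystander: loose block of eight green cells between two black end plates, 90 x 50 x 65 mm, to the right. Origin: centre of its underside.
- tape: Bystander: loose roll of orange tape lying flat, 90 mm across, 22 mm high, to the left. Origin: centre of its underside.
- jar: Bystander: loose clear jar, 60 mm across, 85 mm high, to the right. Origin: centre of its underside.
Not all that is in view belongs to the job. What is shaped like the pad but turquoise or white is not meant.

How it is judged (in metres and radians):
On the way:
1. the case with the loose part is lifted at least 25 mm clear of its pocket floor and shaken or rocked until the loose part has slid at least 15 mm from the middle (height (world z) of case_b_c0 above 0.057 m and distance between case_b_core_c0 and case_b_c0 above 0.0152 m), for 0.02 s.
At the end, for the whole second after the job is handed in: The rattling case is gripped, level within 0.2 rad, centre within 40 mm horizontally of the pad centre, underside 30 to 200 mm above the pad. The two quiet cases stand within 0.1 rad of upright and 15 mm of where they started, not touched by the fingers (horizontal distance between case_b_c0 and pad below 0.04 m and height (world z) of case_b_c0 between 0.065 and 0.235 m and angle between case_b_c0's own z axis and vertical below 0.2 rad and (contact force between the fingers and case_b_c0 above 1 N or contact force between the fingers and case_b_c1 above 1 N) and distance of each of case_a_c0, case_c_c0 from where it was at the start of the episode below 0.015 m and angle between each of case_a_c0, case_c_c0's own z axis and vertical below 0.1 rad and contact force between the fingers and case_a_c0 below 0.1 N and contact force between the fingers and case_c_c0 below 0.1 N); the arm keeps its last pose, push and grip.
It fails at once if the screwdriver is moved more than 30 mm (distance of screwdriver from where it was at the start of the episode above 0.03 m).
It fails at once if the block of cells is moved more than 30 mm (distance of cell_block from where it was at the start of the episode above 0.03 m).
It fails at once if the roll of tape is moved more than 30 mm (distance of tape from where it was at the start of the episode above 0.03 m).
It fails at once if the jar is moved more than 30 mm (distance of jar from where it was at the start of the episode above 0.03 m).
It also fails if it takes over 72 s, if anything falls off the work surface, if the arm or the gripper's body presses on something with over 40 N, if the wrist force passes 120 N, or if a joint passes its speed limit or range.

ROBOT

A 6-joint arm with a two-finger parallel gripper is mounted at the origin on the work surface. World frame = base frame: x ahead of the robot, y to its left, z up, the work surface at z = 0. Lengths are in mm, angles in rad, forces in N, time in s.
With the tool pointing down it reaches from about 350 to 975 mm from the base axis. Payload 7.1 kg.
Tool frame: the origin (TCP) lies on the front face of the gripper's body, between the roots of the fingers; the fingertips stand 80 mm ahead of it and the grasp point (between the pads) lies 61 mm ahead of it (env.tips_ahead is the distance from the TCP to the fingertips, in mm); z points along the fingers, y is the line along which they close (so a half turn about z gives the same grasp; the last joint's range is limited). The gripper opens to 88 mm and grips with 3 to 60 N. Pads are 20 mm wide; open, the fingers measure 115 mm over their backs; the gripper's body (75 mm by 178 mm) begins 61 mm behind the grasp point.
Start: joints at [-1.353, 0.423, 1.63, -0, 1.089, -0.019], TCP at [146.64, -607.538, 302.675] pointing down, gripper open.
Joint ranges: [-3, 3], [-0.9, 2.11], [0.09, 2.58], [-1.31, 4.45], [0.11, 2.69], [-2.54, 2.54]. Speed limits (rad/s): [2.39, 2.39, 3.01, 3.14, 3.14, 3.14].

INTERFACE

Orientations are given as a unit quaternion [x, y, z, w].
In Python, from station import env, set_gripper, viewer, workorder gives the robot as it stands. Calls block until the motion is done:
- env.reach(position, orientation): joint-space move of the TCP to a pose.
- env.move_l(position, rot=None, rate=150, f_stop=None): straight line of the TCP; rot=None keeps the orientation; rate is the mean speed in mm/s. With f_stop (N) it stops when the force on the tool has changed by that much, and returns True; else False.
- env.move_joints(angles): joint-space move.
- set_gripper(opening): finger opening in mm; the grip force is fixed at half the most; returns when the fingers have stopped.
- env.hold(seconds).
- env.ik(position, orientation): joint angles nearest the present ones, or None.
- env.read_state(): the state.
- viewer.camera(name): name is "scene" or "top" or "wrist"; returns the picture (480x640x3 uint8, blue, green, red); there is no depth.
- viewer.camera_params(name): a dict with "fx", "fy", "cx", "cy" (pixels), "dist" ([k1, k2, p1, p2, k3] as OpenCV has them; the pictures are not rectified), "pose" (4x4, takes a point from camera to world coordinates); the wrist camera has in their place "tool_from_camera" (4x4, takes a point from camera to tool coordinates, whose origin is the TCP and whose axes are the flange's). Camera axes: x right, y up, looking along -z (the intrinsics and any distortion apply to the point x, -y, -z); pixel columns grow to the right and rows downward; lengths in mm; the calibration is good to about 2 mm. A picture is of the moment at which its call begins: read the wrist's pose just before it. camera_params takes no time and is no camera call.
A pose or a line that the arm cannot do raises env.IKError and nothing moves.
- workorder.sign_off(): hands the job in; it is judged then, once.
The state is a dict: "time_s": time; "qpos": joint angles; "dq": joint speeds; "tau": joint torques, N m; "tool_pos": TCP position; "orientation": TCP orientation; "force": force on the tool from outside, world axes, zero at the start; "wrist_torque": the same for the moment, N m; "width": finger opening in mm; "grip_force": force on a finger pad.
Only numpy, scipy, OpenCV 4.12 (cv2) and the standard library are available. Lean on these libraries where they do the work, as an engineer would, in place of code of your own. Each camera call takes 0.05 s, during which the arm holds its last target. There are 200 camera calls.

## Working session

There is one attempt and no reset: what is moved stays moved. The work goes in short steps, each a Python script; the robot and the scene stay as the last script left them, time stands still between calls to the robot, and variables do not carry over. Pictures are saved under pics/ and viewed, at most 10 in all, crops included, and the job is handed in when it is done.

```bash
mkdir -p pics; ls; python3 - <<'E'
from station import env, viewer
import cv2
for n in ("top","scene"):
    cv2.imwrite(f"pics/{n}0.png",viewer.camera(n))
    p=viewer.camera_params(n); print(n,{k:(v.round(3).tolist() if hasattr(v,'round') and k=='pose' else v) for k,v in p.items()})
print(env.read_state())
E
```

```text
pics
top {'fx': 548.1189904417681, 'fy': 548.1189904417681, 'cx': 309.51983036043214, 'cy': 239.07792007479594, 'dist': array([0.03301625, 0.        , 0.        , 0.        , 0.        ]), 'pose': [[-0.014, 0.995, -0.099, 490.519], [-1.0, -0.014, 0.005, 5.682], [0.004, 0.1, 0.995, 1363.19], [0.0, 0.0, 0.0, 1.0]]}
scene {'fx': 469.0885447196964, 'fy': 469.0885447196964, 'cx': 313.61200071321616, 'cy': 236.62738174341555, 'dist': array([-0.02156756,  0.        ,  0.        ,  0.        ,  0.        ]), 'pose': [[0.332, -0.688, 0.645, 1376.049], [0.943, 0.251, -0.218, -260.864], [-0.012, 0.681, 0.733, 885.425], [0.0, 0.0, 0.0, 1.0]]}
{'time_s': 0.1, 'qpos': array([-1.35299446e+00,  4.23756954e-01,  1.63061233e+00,  1.28715043e-05,
        1.08858746e+00, -1.90010598e-02]), 'dq': array([ 0.00016279, -0.00148479, -0.0029619 , -0.00044909, -0.00047073,
       -0.00067807]), 'tau': array([ 3.66652603e-04, -5.45614564e+01, -2.74324787e+01,  6.46510581e-02,
        1.87982549e-02, -2.36925717e-05]), 'tool_pos': array([ 146.56464681, -607.16870849,  301.98450401]), 'orientation': array([ 9.92998854e-01,  1.18122017e-01, -6.20124526e-05, -6.79246174e-04]), 'force': array([ 0.649967  ,  0.73038207, -0.75766957]), 'wrist_torque': array([-0.00837682, -0.00425414, -0.04129386]), 'grip_force': 0.0, 'width': 87.89445082438628}
```

View pics/top0.png

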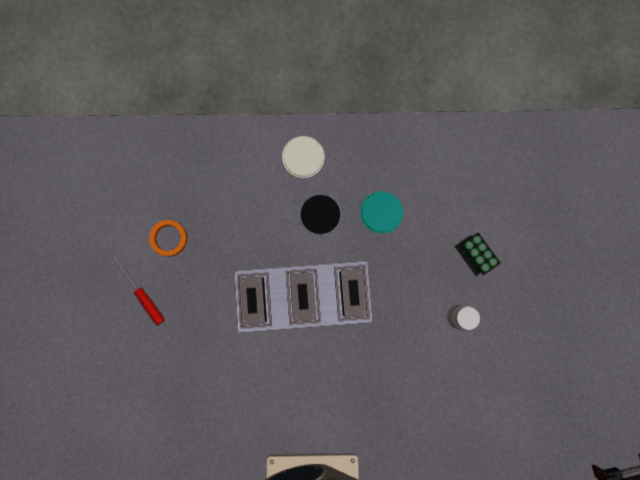

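View pics/scene0.png

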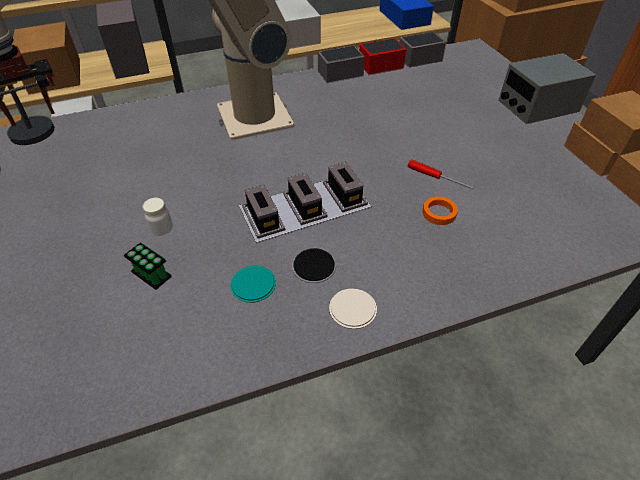

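The top view shows the tray with its corners near (235,271), (368,262), (371,321) and (239,331). Three lids carry dark labels at about (252,300), (303,296) and (354,293). The black pad is at (320,214). The turquoise and white discs are decoys, at (382,212) and (303,157). The bystanders are all well clear. The scene view agrees.

```bash
cat > h.py <<'E'
import numpy as np, cv2
from station import env, set_gripper, viewer, workorder
from scipy.spatial.transform import Rotation as R
def ray(name,uv,z):
    p=viewer.camera_params(name); K=np.array([[p['fx'],0,p['cx']],[0,p['fy'],p['cy']],[0,0,1]])
    n=cv2.undistortPoints(np.array(uv,float).reshape(-1,1,2),K,np.array(p['dist'])).reshape(-1,2)
    T=np.array(p['pose']); d=np.c_[n[:,0],-n[:,1],-np.ones(len(n))]@T[:3,:3].T
    return T[:3,3]+d*((z-T[2,3])/d[:,2])[:,None]
E
python3 - <<'E'
from h import *
im=cv2.imread('pics/top0.png'); hsv=cv2.cvtColor(im,cv2.COLOR_BGR2HSV); g=im.min(2)
# tray
m=(im[:,:,0]>135).astype(np.uint8)*255; m[:230]=0;m[345:]=0;m[:,:215]=0;m[:,390:]=0
pts=cv2.findNonZero(m).reshape(-1,2)
w=ray('top',pts,15)[:,:2].astype(np.float32)
r=cv2.minAreaRect(w); print('tray',r, len(pts))
print('corners',cv2.boxPoints(r).round(1).tolist())
d=(im.max(2)<45).astype(np.uint8); d[345:]=0;d[:190]=0;d[:,:225]=0;d[:,385:]=0
for name,img in(('top',d),):
    n,l,s,c=cv2.connectedComponentsWithStats(img)
    for i in range(1,n):
        if s[i,4]>60:
            z=8 if s[i,4]>700 else 71
            P=ray('top',[c[i]],z)[0]; q=np.argwhere(l==i)[:,::-1]
            rr=cv2.minAreaRect(ray('top',q,z)[:,:2].astype(np.float32))
            print(s[i],c[i].round(1),z,P.round(1),np.round(rr[0],1),np.round(rr[1],1),round(rr[2],1))
s=cv2.imread('pics/scene0.png'); d=(s.max(2)<45).astype(np.uint8); d[:240]=0;d[290:]=0;d[:,:285]=0;d[:,345:]=0
n,l,st,c=cv2.connectedComponentsWithStats(d); i=1+st[1:,4].argmax(); print('pad scene',st[i],ray('scene',[c[i]],8))
cv2.imwrite('pics/crop.png',cv2.resize(im[180:345,215:390],None,fx=4.4,fy=3.6*1.0,interpolation=cv2.INTER_CUBIC)) 
E
```

```text
tray ((484.7974548339844, 17.372756958007812), (147.12997436523438, 325.67413330078125), 3.5448553562164307) 2912
corners [[401.29998779296875, 175.3000030517578], [421.3999938964844, -149.6999969482422], [568.2999877929688, -140.60000610351562], [548.2000122070312, 184.39999389648438]]
[ 301  195   39   39 1187] [320. 214.] 8 [688.5 -28.1   8. ] [688.7 -28.2] [94.9 95.8] 89.2
[262 278   4  43  62] [263.7 298. ] 71 [482.5 108.5  71. ] [480.4 108.3] [98.   3.4] 3.7
[349 280  10  25 213] [353.5 292.4] 71 [ 492.6 -102.2   71. ] [ 493.1 -102.1] [56.5 20.3] 3.5
[298 284  10  25 219] [302.5 296.2] 71 [485.3  17.5  71. ] [485.6  17.7] [56.8 20.7] 3.7
[247 288  10  25 220] [251.5 300.2] 71 [477.9 137.1  71. ] [478.1 137.2] [57.  20.5] 3.9
pad scene [ 294  249   40   32 1031] [[690.11725475 -30.37763977   8.        ]]
```

View pics/crop.png

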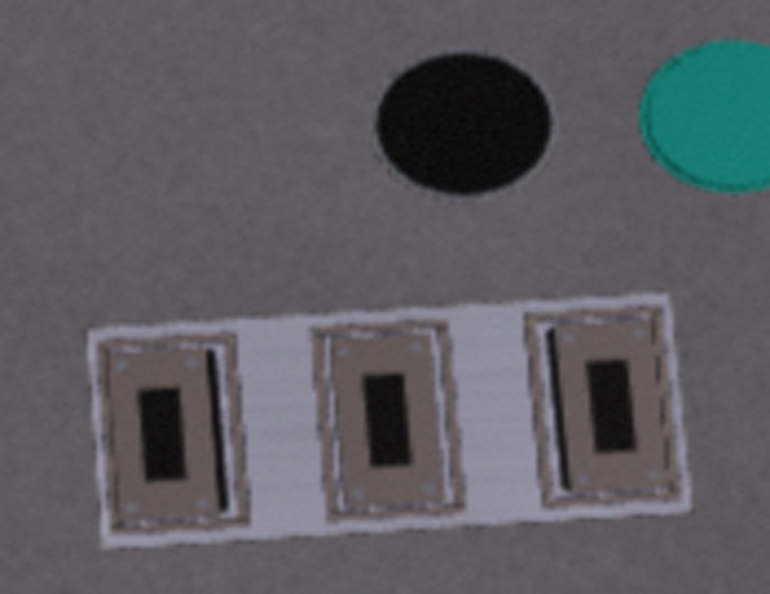

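The measurements agree with each other: the lid labels are 120 mm apart, the tray rectangle measures about 147x326 mm, its yaw is 3.6°, and the two views put the pad within 3 mm. I'll test the middle case first.

```bash
cat >> h.py <<'E'
YAW=np.radians(3.6); Q0=R.from_quat([np.cos(YAW/2),np.sin(YAW/2),0,0])
C={1:(492.8,-102.2),2:(485.4,17.6),3:(478.0,137.1)}; PAD=(689.2,-29.0)
ZG,ZU=106,240
def moment():
    v=[]
    for _ in range(10):
        env.hold(.03); v.append(Q0.apply([0,1,0])@env.read_state()['wrist_torque'])
    return np.mean(v)
def rock(x,y,deg):
    # turn about the grasp point, dwell, level; returns level moment
    g=np.array([x,y,ZU-61.]); q=Q0*R.from_euler('y',deg,degrees=True)
    env.move_l(g-61*q.apply([0,0,1]),q.as_quat(),rate=60); env.hold(.6)
    env.move_l([x,y,ZU],Q0.as_quat(),rate=60); env.hold(.5)
    return moment()
def test(k):
    x,y=C[k]; t0=env.read_state()['time_s']
    env.reach([x,y,ZU],Q0.as_quat()); env.move_l([x,y,ZG],rate=120); set_gripper(40)
    s=env.read_state(); print('width',s['width'],'grip',s['grip_force'])
    env.move_l([x,y,ZU],rate=120)
    a=[rock(x,y,d) for d in(25,-25,25)]; s=env.read_state()
    print(k,'moments',np.round(a,4),'width',round(s['width'],1),'F',s['force'].round(1),'t',s['time_s'],s['time_s']-t0)
    return abs(a[1]-a[0]),abs(a[1]-a[2])
def putback(k):
    x,y=C[k]
    env.move_l([x,y,ZG+12],rate=120); env.move_l([x,y,ZG+.5],rate=30,f_stop=12)
    set_gripper(75); env.move_l([x,y,ZU-40],rate=120); print('t',env.read_state()['time_s'])
E
python3 - <<'E'
from h import *
d=test(2); print(d)
if max(d)<.025: putback(2)
cv2.imwrite('pics/s1.png',viewer.camera('scene')[120:300,150:450])
E
```

```text
width 54.147566242474944 grip 29.99996155500412
2 moments [ 0.028  -0.0577  0.0444] width 53.6 F [ 0.4 -0.  -5.1] t 13.875 13.775
(np.float64(0.08566586181364631), np.float64(0.10205702368084296))
```

View pics/s1.png

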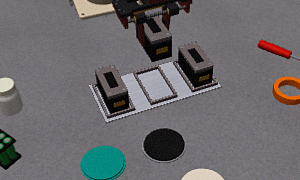

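The middle case is held clear of the tray and looks level. The moments differ by 0.086–0.10 N·m, more than the expected 0.07, so I'll repeat the test with a longer settle to confirm.

```bash
python3 - <<'E'
from h import *
x,y=C[2]
for d in(-25,25):
    a=rock(x,y,d); env.hold(1.0); s=env.read_state()
    print(d,round(a,4),round(moment(),4),s['wrist_torque'].round(3),s['force'].round(2),'tilt',(R.from_quat(s['orientation'])*Q0.inv()).as_rotvec().round(3),s['time_s'])
cv2.imwrite('pics/w1.png',viewer.camera('wrist'))
cv2.imwrite('pics/s2.png',cv2.resize(viewer.camera('scene')[130:220,240:390],None,fx=5,fy=5))
E
```

```text
-25 -0.0336 -0.0373 [0.037 0.017 0.04 ] [-0.13 -0.15 -5.  ] tilt [-0. -0. -0.] 17.5417
25 0.0466 0.0522 [ 0.    -0.076  0.065] [ 0.28 -0.19 -5.31] tilt [ 0. -0. -0.] 21.6083
```

View pics/s2.png

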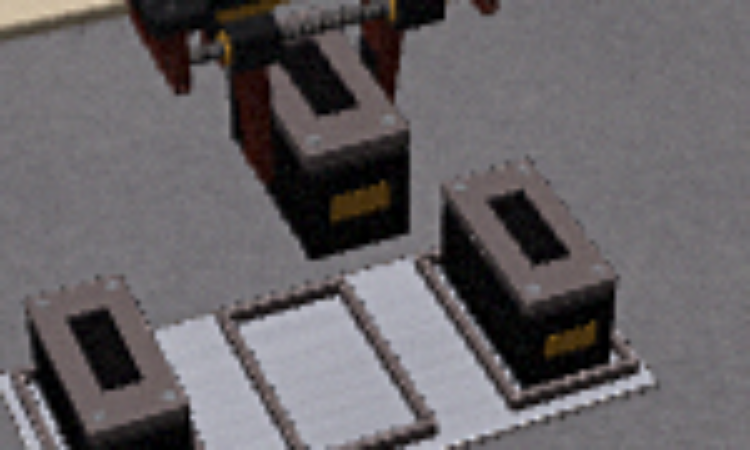

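View pics/w1.png

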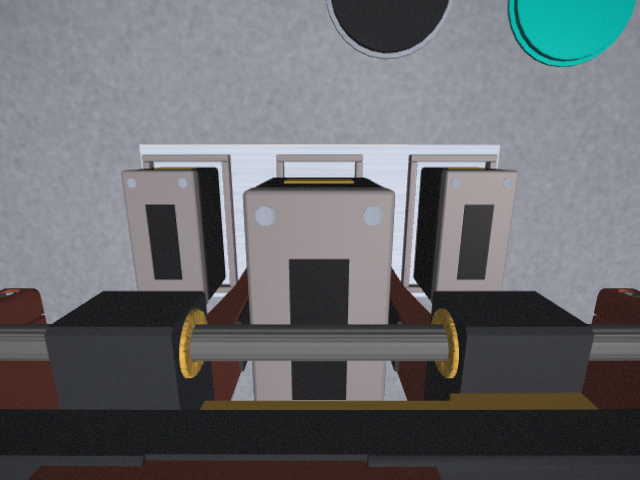

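The second test repeats the result: four alternating swings of 0.08–0.10 N·m, with the case visibly level in the grip and both neighbours still in their pockets. The middle case is the rattler, so I'll take it to the pad.

```bash
python3 - <<'E'
from h import *
x,y=C[2]
env.move_l([*PAD,ZU],rate=100); env.move_l([*PAD,ZU-30],rate=60); env.hold(1)
s=env.read_state(); print(s['tool_pos'],s['width'],s['grip_force'],s['force'],s['time_s'])
im=viewer.camera('top'); cv2.imwrite('pics/t2.png',cv2.resize(im[130:345,215:415],None,fx=2.7,fy=2.7))
cv2.imwrite('pics/s3.png',viewer.camera('scene')[120:340,140:460])
E
```

```text
[689.18980093 -28.99268392 209.96884522] 53.75574665531116 29.99990478157997 [-0.14218758 -0.06029712 -4.75101703] 25.9333
```

View pics/s3.png

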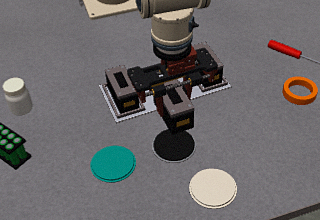

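The case is held level above the black pad (crop about (175,145)). The other two cases are in their pockets and the bystanders are undisturbed.

```bash
python3 -c "
from station import workorder
print(workorder.sign_off())"
```

```text
the job is handed in; nothing more can be done
None
```

The middle case (pocket_2) is the one that rattles; I handed the job in with it gripped, level and still about 100 mm above the black pad's centre, at about 26 s, and never touched the other two cases (no pass/fail verdict came back).

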